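Hang the bread board behind the drop flap

ROBOT

A 6-joint arm with a two-finger parallel gripper is mounted at the origin on the work surface. World frame = base frame: x ahead of the robot, y to its left, z up, the work surface at z = 0. Lengths are in m, angles in rad, forces in N, time in s.
With the tool pointing down it reaches from about 0.375 to 0.9 m from the base axis. Payload 3.1 kg.
Tool frame: the origin (TCP) lies midway between the tips of the shut fingers; the grasp point (between the pads) lies 19 mm behind it; z points along the fingers, y is the line along which they close (so a half turn about z gives the same grasp; the last joint's range is limited). The gripper opens to 87 mm and grips with 3 to 60 N. Pads are 19 mm wide; open, the fingers measure 117 mm over their backs; the gripper's body (75 mm by 190 mm) begins 51 mm behind the grasp point.
Start: joints at [-1.403, 0.527, 1.433, -0, 1.181, -0.178], TCP at [0.212, -0.588, 0.223] pointing down, gripper open.
Joint ranges: [-3.08, 3.08], [-0.75, 2.2], [0.22, 2.44], [-1.43, 4.57], [0, 2.65], [-2.85, 2.85]. Speed limits (rad/s): [2.79, 2.79, 3.14, 3.14, 3.14, 3.14].

INTERFACE

Orientations are given as a rotation vector (axis times angle).
In Python, from rig import r gives the robot as it stands. Calls block until the motion is done:
- r.reach(position, orientation): joint-space move of the TCP to a pose.
- r.line_to(position, speed=0.15, rotation=None, f_stop=None): straight line of the TCP; rotation=None keeps the orientation; speed is the mean speed in m/s. With f_stop (N) it stops when the force on the tool has changed by that much, and returns True; else False.
- r.move_joints(angles): joint-space move.
- r.set_gripper(opening): opening from 0.0 (shut) to 1.0 (fully open); the grip force is fixed at half the most; returns when the fingers have stopped.
- r.hold(seconds).
- r.ik(position, orientation): joint angles nearest the present ones, or None.
- r.observe(): the state.
- r.get_image(name): name is "scene" or "side" or "wrist"; returns a dict with "frame" (400x640x3 uint8, red, green, blue), "mtx" (3x3 intrinsics, pixels), "R" (3x3) and "t" (3): a world point X has camera coordinates R X + t; the wrist camera has in their place "tool_from_camera" (4x4, takes a point from camera to tool coordinates, whose origin is the TCP and whose axes are the flange's). Camera axes: x right, y down, z forward; pixel columns grow to the right and rows downward; lengths in m; the calibration is good to about 2 mm. The wrist camera is an equidistant fisheye: a pixel r from the principal point sees the ray r / f radians off the axis. A picture is of the moment at which its call begins: read the wrist's pose just before it. There is no depth.
A pose or a line that the arm cannot do raises r.MotionError and nothing moves.
- r.close_job(): hands the job in; it is judged then, once.
The state is a dict: "clock": time; "joint_pos": joint angles; "joint_velocities": joint speeds; "joint_efforts": joint torques, N m; "ee_pos": TCP position; "ee_rot": TCP orientation; "contact_force": force on the tool from outside, world axes, zero at the start; "moment": the same for the moment, N m; "width": opening from 0.0 (shut) to 1.0 (fully open); "grip_force": force on a finger pad.
Only numpy, scipy, OpenCV 4.12 (cv2) and the standard library are available. Lean on these libraries where they do the work, as an engineer would, in place of code of your own. Each camera call takes 0.05 s, during which the arm holds its last target. There are 200 camera calls.

TASK

Take the blue bread board out of the slotted rack and hang it by its eye on the peg of the stand: gently push the board along the peg so that it lifts the red drop flap and passes right under it, until the flap has fallen shut behind it. Let the board down softly until the peg carries it, then let go, so that it hangs there at rest. Never press hard on the stand or its peg, do not drop the board, and leave the green board, the milk carton and the steel cup where they are.

Things in the scene. Friction and masses are not known exactly. Their poses are not given: they have to be found in the camera images.
- stand: Fixed steel stand with a latching hanger. Origin on the table, straight below where the peg leaves the face of its 46 mm wide back plate; z up. The peg runs level from that face along the stand's -x; the post is behind the plate at +x. Base plate 150 x 120 mm, 10 mm high, from x = -55 to 95 mm. More than 25 N on any part of the stand, peg or flap is too hard.
- peg_low (a point): Where the centre of the peg's free end would be at its LOWEST setting, 145 mm above the table (stand's axes). The bracket with peg and flap is clamped 0 to 40 mm higher than this, differently each time and not measured: find the peg by touch or sight. Peg: 100 mm long, 12 mm thick, flat end, top 6 mm above its axis. The clamp does not slip.
- post_top (a point): Top of the 22 x 34 mm post, 275 mm above the table, 20 mm behind the plate's face (stand's axes). On the bracket, two cheeks hold the flap's hinge: 44 mm apart over their outsides, from 37 to 57 mm above the peg's axis, reaching 68 mm out from the plate; so the outer 32 mm of the peg has nothing above it. The hinge is 45 mm above the peg's axis, 60 mm out.
- keeper (a joint): Red drop flap, 30 mm wide, 37 mm long, 100 g, hinged above the peg. 0 = hanging shut on its stop, lower edge just above the peg, about 50 mm from the plate; it cannot swing outwards. Grows (rad, to 1.15) as it is pushed inwards and up, and falls back by its weight. A board on the peg wedges it up and has passed it when the board's outer face is under 24 mm from the plate.
- eye (a point): Centre of the eye, an oblong hole 23 mm wide and 17 mm high through the blue board, half-way along its width, 25 mm below the top edge, 100 mm above the bottom edge. Axes: x along the board's 170 mm width, y through its 10 mm thickness, z up its 125 mm height. Both faces alike, 0.16 to 0.26 kg. It can be held by the top edge beside the eye, about 60 mm along, fingers on the two faces.
- blue_board_mid (a point): Middle of the blue board (62.5 mm above its lower edge); axes as the eye's. It starts upright in one of the two slots of the rack, its width along the slot.
- rack: Fixed steel rack holding the boards upright. Base plate 190 x 150 mm, 8 mm high, origin at the centre of its underside, z up. Two slots along its x, at y = +35 and -35 mm, each 14 mm wide between 130 mm long walls that reach 53 mm above the table; the boards stand on the base plate, so their top edges are 133 mm above the table.
- green_board_mid (a point): Middle of the green board, same size as the blue one, in the other slot (bystander, to be left alone). Axes as the blue board's.
- carton: Milk carton lying on the table, 105 (x) x 47 (y) x 40 (z) mm, origin under its centre (bystander).
- cup: Open steel cup, 72 mm across the rim, 75 mm high, origin under its centre (bystander).
Not all that is in view belongs to the job. Of the things that look like the part that bears eye, the largest one is meant.

How it is judged:
On the way, in this order (a step that is already met when the one before it is completed fails the run):
1. the blue board is lifted up out of its slot (height (world z) of eye above 0.155 m), for 0.1 s.
2. with its eye round the peg, the board has lifted the flap (value of joint keeper above 0.3 rad and x of eye in the frame of stand between -0.07 and -0.003 m and y of eye in the frame of stand between -0.012 and 0.012 m and z of eye in the frame of stand between 0.134 and 0.2 m), for 0.05 s.
At the end, for the whole second after the job is handed in: The blue board hangs still and upright (within 0.15 rad) by its eye on the peg, between the back plate and the flap (eye centre 3 to 48 mm out from the plate, within 10 mm of the peg's line sideways, 134 to 190 mm above the table), and the flap has fallen shut (below 0.1 rad) on its outer side (x of eye in the frame of stand between -0.048 and -0.003 m and y of eye in the frame of stand between -0.01 and 0.01 m and z of eye in the frame of stand between 0.134 and 0.19 m and value of joint keeper between -0.1 and 0.1 rad and angle between eye's own z axis and vertical below 0.15 rad and linear speed of blue_board below 0.03 m/s and angular speed of blue_board below 0.3 rad/s); the robot touches nothing.
It fails at once if anything presses on the stand, its peg or flap with more than 25 N (contact force between anything else and stand above 25 N).
It fails at once if the blue board is dropped (its eye comes below 60 mm) (height (world z) of eye below 0.06 m).
It fails at once if the blue board is let fall: it moves faster than 0.2 m/s while not held (linear speed of blue_board above 0.2 m/s and contact force between the fingers and blue_board below 0.05 N).
It fails at once if the green board is moved by more than 20 mm (distance of green_board_mid from where it was at the start of the episode above 0.02 m).
It fails at once if the carton or the cup is moved by more than 20 mm (distance of any of carton, cup from where it was at the start of the episode above 0.02 m).
It also fails if it takes over 58 s, if anything falls off the work surface, if the arm or the gripper's body presses on something with over 40 N, if the wrist force passes 120 N, or if a joint passes its speed limit or range.

## Working session

There is one attempt and no reset: what is moved stays moved. The work goes in short steps, each a Python script; the robot and the scene stay as the last script left them, time stands still between calls to the robot, and variables do not carry over. Pictures are saved under pics/ and viewed, at most 10 in all, crops included, and the job is handed in when it is done.

```bash
ls; mkdir -p pics; python3 - <<'E'
from rig import r
import cv2,pickle
o=r.observe();print(o)
for n in("scene","side","wrist"):
    d=r.get_image(n);pickle.dump(d,open(f"{n}0.pkl","wb"));cv2.imwrite(f"pics/{n}0.png",d["frame"][:,:,::-1])
    print(n,{k:v for k,v in d.items() if k!="frame"})
E
```

```text
pics
{'clock': 0.0, 'joint_pos': array([-1.40251011e+00,  5.28453649e-01,  1.43394350e+00,  1.74990172e-06,
        1.18137641e+00, -1.78508302e-01]), 'joint_velocities': array([-0.0002846 , -0.00031331, -0.00106281,  0.00056189, -0.00058566,
       -0.00099003]), 'joint_efforts': array([-1.80937710e-03, -4.40044141e+01, -1.76592010e+01,  6.31151162e-02,
        5.82949421e-02, -1.53820201e-04]), 'ee_pos': array([ 0.21232375, -0.5870323 ,  0.22156622]), 'ee_rot': array([-3.09233436e+00, -5.41640599e-01, -2.00369669e-05]), 'contact_force': array([-0.29252677,  0.14434787, -0.465607  ]), 'moment': array([-0.04120625,  0.01542239,  0.03355873]), 'grip_force': 0.0, 'width': 0.9999684232997512}
scene {'mtx': array([[440.44803808,   0.        , 323.74117068],
       [  0.        , 440.44803808, 200.20708617],
       [  0.        ,   0.        ,   1.        ]]), 'R': array([[ 0.86362383,  0.5040456 ,  0.00958721],
       [ 0.35844953, -0.60056735, -0.71472568],
       [-0.35449657,  0.62069066, -0.69933918]]), 't': array([-0.48593932, -0.07642452,  1.36868319])}
side {'mtx': array([[497.243
[... 171 characters left out ...]
548086, -0.01368475],
       [-0.43039093,  0.62698378, -0.64934966],
       [ 0.38226841, -0.52508391, -0.76036685]]), 't': array([0.47460303, 0.36857085, 1.13540559])}
wrist {'mtx': array([[309.70691629,   0.        , 317.96356697],
       [  0.        , 309.70691629, 203.80746596],
       [  0.        ,   0.        ,   1.        ]]), 'tool_from_camera': array([[-1.90614743e-04, -9.54474602e-01, -2.98292134e-01,
         8.31744195e-02],
       [ 9.99999966e-01, -1.29615339e-04, -2.24277411e-04,
         4.39094767e-04],
       [ 1.75403856e-04, -2.98292167e-01,  9.54474595e-01,
        -1.62184047e-01],
       [ 0.00000000e+00,  0.00000000e+00,  0.00000000e+00,
         1.00000000e+00]])}
```

View pics/scene0.png

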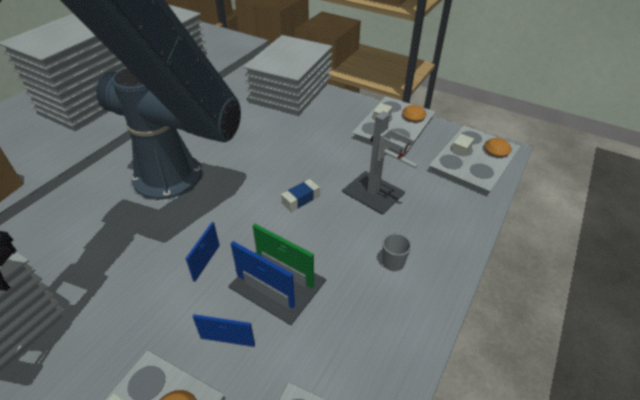

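View pics/side0.png

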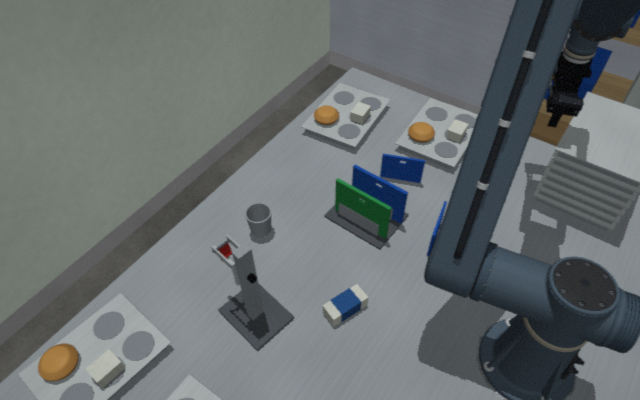

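The scene view shows the blue board in the rack at about (263,272), with the green one behind it at (284,255). Two smaller blue decoys stand at (203,250) and (224,330). The stand post is at (378,150), with its peg end at about (415,163). In the side view the racked blue board is at (380,193) and the peg and flap are at about (228,250).

```bash
cat > h.py <<'E'
import numpy as np,cv2,pickle
def ray(d,p):
    c=-d["R"].T@d["t"]; v=d["R"].T@np.linalg.inv(d["mtx"])@np.array([p[0],p[1],1.]); return c,v/np.linalg.norm(v)
def tri(rs):
    A=sum(np.eye(3)-np.outer(v,v) for c,v in rs); b=sum((np.eye(3)-np.outer(v,v))@c for c,v in rs)
    X=np.linalg.solve(A,b); return X,[round(1e3*np.linalg.norm(np.cross(X-c,v)),1) for c,v in rs]
def onz(rr,z): c,v=rr; return c+v*(z-c[2])/v[2]
def proj(d,X): q=d["mtx"]@(d["R"]@np.asarray(X)+d["t"]); return q[:2]/q[2]
def mask(d,col):
    f=d["frame"].astype(int);R,G,B=f[...,0],f[...,1],f[...,2]
    m={"blue":(B>1.6*R)&(B>1.5*G)&(B>60),"green":(G>1.6*R)&(G>1.5*B)&(G>50),"red":(R>1.8*G)&(R>1.8*B)&(R>60)}[col]
    return m.astype(np.uint8)
def cons(m,amin): return sorted([c for c in cv2.findContours(m,cv2.RETR_EXTERNAL,cv2.CHAIN_APPROX_NONE)[0] if cv2.contourArea(c)>amin],key=cv2.contourArea)[::-1]
E
python3 - <<'E'
from h import *
for n,bx in(("scene",(330,90,100,130)),("side",(195,220,110,130))):
    d=pickle.load(open(n+"0.pkl","rb"))
    for col in("blue","green","red"):
        for c in cons(mask(d,col),8)[:4]:
            a=cv2.approxPolyDP(c,3,True)[:,0].tolist(); print(n,col,cv2.contourArea(c),c[:,0].mean(0).round(1),a)
    x,y,w,h=bx; cv2.imwrite(f"pics/{n}1.png",cv2.resize(d["frame"][y:y+h,x:x+w,::-1],None,fx=4.5,fy=4.5,interpolation=cv2.INTER_CUBIC))
E
```

```text
scene blue 1453.5 [263.8 272.7] [[232, 242], [238, 275], [243, 278], [242, 271], [246, 270], [282, 291], [292, 307], [292, 274]]
scene blue 1180.0 [224.  329.7] [[193, 315], [201, 337], [253, 345], [249, 323]]
scene blue 828.0 [202.5 251. ] [[212, 222], [186, 257], [194, 280], [218, 245]]
scene blue 252.0 [301.9 193.8] [[303, 183], [290, 190], [299, 199], [299, 205], [311, 198], [311, 190]]
scene green 1365.0 [285.8 254. ] [[254, 224], [257, 251], [263, 250], [302, 271], [307, 285], [312, 287], [312, 254]]
side blue 2114.0 [390.1 181.5] [[354, 165], [353, 184], [389, 204], [392, 219], [400, 223], [406, 192], [380, 177], [419, 182], [424, 160], [383, 154], [380, 177]]
side blue 552.5 [593.3  72. ] [[611, 51], [597, 48], [590, 67], [592, 74], [583, 78], [579, 97], [591, 90]]
side blue 453.5 [346.5 304. ] [[348, 289], [332, 299], [342, 319], [359, 309], [360, 302]]
side blue 109.0 [436.4 228. ] [[445, 201], [428, 255]]
side green 1251.0 [362.1 206.5] [[337, 179], [336, 209], [339, 202], [378, 223], [378, 232], [385, 237], [390, 207]]
side red 86.0 [225.5 250.1] [[227, 244], [219, 249], [225, 256], [231, 253]]
```

```bash
python3 -c "
import cv2,numpy as np
a=cv2.imread('pics/scene1.png');b=cv2.imread('pics/side1.png')
a=a[:585,:400];b=b[:585,:400]
cv2.imwrite('pics/both1.png',np.hstack([a,b]))"
```

```text
(no output)
```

View pics/both1.png

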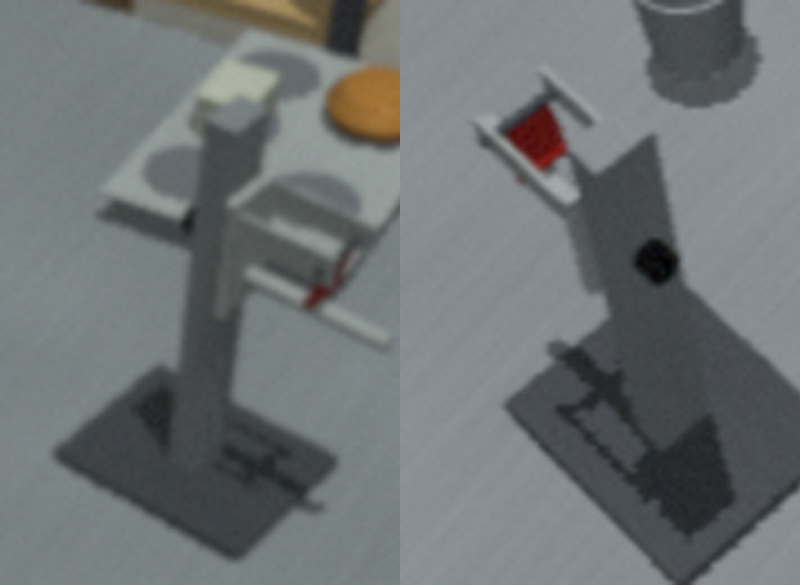

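The crops show the peg end at scene (416,166) and the peg root at (386,150). The base corners are at scene (342,191), (383,214), (405,192) and (365,172). The cheek ends in the side view are at (212,246) and (227,236). The red flap is hanging shut.

```bash
python3 - <<'E'
from h import *
S=pickle.load(open("scene0.pkl","rb"));D=pickle.load(open("side0.pkl","rb"))
sc=[(342.2,191.1),(382.7,214),(404.9,192.2),(365.1,171.6)]
print("base scene",[onz(ray(S,p),.01)[:2].round(4).tolist() for p in sc])
print("base side",[onz(ray(D,p),.01)[:2].round(4).tolist() for p in [(217.9,309.6),(257.9,349.6),(293,317.5),(253,280)]])
for n,a,b in[("blueA",(232,242),(406,192)),("blueB",(293,274),(354,166)),("grA",(254,224.5),(390,207)),("grB",(313,254),(337,180))]: print(n,tri([ray(S,a),ray(D,b)]))
print("tip h?",[onz(ray(S,(416.2,166)),z).round(4).tolist() for z in(.145,.165,.185)])
print("post top side",onz(ray(D,(251,252)),.275))
E
```

```text
base scene [[0.5051, 0.2075], [0.6487, 0.1831], [0.6677, 0.299], [0.524, 0.3224]]
base side [[0.6652, 0.3066], [0.5186, 0.33], [0.5007, 0.2185], [0.6485, 0.1928]]
blueA (array([ 0.42993852, -0.18913896,  0.13410813]), [np.float64(0.7), np.float64(0.7)])
blueB (array([ 0.59545887, -0.19290463,  0.13217624]), [np.float64(1.7), np.float64(1.7)])
grA (array([ 0.43962778, -0.12045912,  0.13422477]), [np.float64(0.4), np.float64(0.4)])
grB (array([ 0.60449658, -0.12376689,  0.13181851]), [np.float64(1.0), np.float64(1.0)])
tip h? [[0.6935, 0.2677, 0.145], [0.6998, 0.2436, 0.165], [0.706, 0.2195, 0.185]]
post top side [0.56513155 0.25189231 0.275     ]
```

```bash
cat >> h.py <<'E'
from scipy.spatial.transform import Rotation as Ro
def rv(yaw):  # tool down, tool x at heading yaw
    return (Ro.from_euler("z",yaw)*Ro.from_rotvec([np.pi,0,0])).as_rotvec()
def wray(d,p):
    q=np.array(p,float)-d["mtx"][:2,2]; n=np.hypot(*q); th=n/d["mtx"][0,0]
    v=np.array([*(q/n*np.sin(th)),np.cos(th)]); T=d["tool_from_camera"]; Rw=Ro.from_rotvec(d["rot"]).as_matrix()
    return d["pos"]+Rw@T[:3,3], Rw@T[:3,:3]@v
def wproj(d,X):
    T=d["tool_from_camera"]; Rw=Ro.from_rotvec(d["rot"]).as_matrix()
    c=T[:3,:3].T@(Rw.T@(np.asarray(X)-d["pos"])-T[:3,3]); th=np.arctan2(np.hypot(c[0],c[1]),c[2])
    return d["mtx"][:2,2]+d["mtx"][0,0]*th*c[:2]/np.hypot(c[0],c[1])
def snap(r,name):
    o=r.observe(); d=r.get_image("wrist"); d["pos"],d["rot"]=o["ee_pos"],o["ee_rot"]
    pickle.dump(d,open(name+".pkl","wb")); cv2.imwrite(f"pics/{name}.png",d["frame"][:,:,::-1]); return d
E
python3 - <<'E'
from h import *
from rig import r
S=pickle.load(open("scene0.pkl","rb"))
print("cup",onz(ray(S,(396,262)),.0),"carton",onz(ray(S,(301,196)),.03))
yw=np.arctan2(.986,.164)
for p,y in [((.455,-.19,.30),0),((.53,-.19,.30),0),((.455,-.19,.12),-.02),((.72,.17,.35),yw),((.66,.10,.30),yw),((.77,.165,.2),yw)]: print(r.ik(p,rv(y)))
print(r.ik((.455,-.19,.30),rv(0)))
r.reach((.455,-.19,.30),rv(-.02)); r.hold(.2); snap(r,"w1")
r.line_to((.455,-.19,.20),speed=.2); r.hold(.2); snap(r,"w2")
print(r.observe()["clock"],r.observe()["ee_pos"])
r.line_to((.455,-.19,.30),speed=.25)
r.reach((.72,.17,.36),rv(yw)); r.hold(.2); snap(r,"w3")
r.line_to((.80,.14,.26),speed=.25); r.hold(.2);snap(r,"w4")
print(r.observe()["clock"],r.observe()["ee_pos"])
a=[cv2.imread(f"pics/w{i}.png")[20:380,120:520] for i in(1,3)]
b=[cv2.imread(f"pics/w{i}.png")[20:380,120:520] for i in(2,4)]
cv2.imwrite("pics/wall.png",cv2.resize(np.vstack([np.hstack(a),np.hstack(b)]),(666,600)))
E
```

```text
cup [7.47499890e-01 5.33305923e-02 1.11022302e-16] carton [0.42275739 0.10949918 0.03      ]
[-6.22634202e-01  2.55793449e-01  1.65322563e+00 -4.44089210e-16
  1.23257358e+00  9.48162125e-01]
[-5.42667104e-01  3.60952889e-01  1.49257916e+00 -4.44089210e-16
  1.28806060e+00  1.02812922e+00]
[-6.22634202e-01  5.14751380e-01  1.85635643e+00 -4.44089210e-16
  7.70484842e-01  9.68162125e-01]
[ 8.12548123e-02  6.08622019e-01  9.29277079e-01 -4.44089210e-16
  1.60369356e+00  2.46074542e-01]
[-1.66885399e-02  5.19182730e-01  1.22306015e+00 -4.44089210e-16
  1.39934977e+00  1.48131190e-01]
[ 6.96664119e-02  7.85349068e-01  9.71360357e-01 -4.44089210e-16
  1.38488323e+00  2.34486142e-01]
[-6.22634202e-01  2.55793449e-01  1.65322563e+00 -4.44089210e-16
  1.23257358e+00  9.48162125e-01]
3.025 [ 0.45570823 -0.1904655   0.20120096]
6.4 [0.80011262 0.14078769 0.26282975]
```

View pics/wall.png

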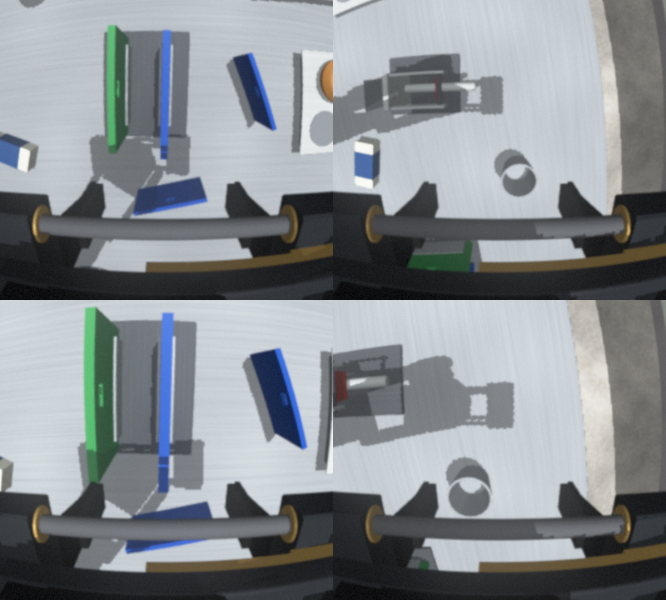

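The wrist views show the blue board's top edge, in w1 as a strip from (319,56) to (319,212). The peg points right in w3, with its end at about (289,123), and in w4 its end is at about (184,116). I'll zoom in on the peg and compute the board from the mask.

```bash
python3 - <<'E'
from h import *
W=[pickle.load(open(f"w{i}.pkl","rb")) for i in(1,2,3,4)]
for d in W[:2]:
    for col in("blue","green"):
        for c in cons(mask(d,col),150)[:3]:
            a=cv2.approxPolyDP(c,3,True)[:,0]
            print(col,cv2.contourArea(c),a.tolist())
a=W[2]["frame"][75:155,180:310,::-1];b=W[3]["frame"][70:150,110:240,::-1]
cv2.imwrite("pics/pegz.png",np.vstack([cv2.resize(x,None,fx=4.6,fy=3.7*1,interpolation=cv2.INTER_CUBIC) for x in(a,b)]))
E
```

```text
blue 2200.0 [[367, 258], [358, 235], [288, 248], [281, 276], [350, 265]]
blue 1800.5 [[402, 90], [426, 162], [449, 175], [422, 84]]
blue 1234.0 [[324, 57], [316, 57], [314, 210], [319, 209]]
green 1013.5 [[257, 52], [252, 52], [253, 195], [259, 188]]
blue 3728.0 [[423, 86], [450, 177], [485, 198], [482, 168], [456, 79]]
blue 2488.5 [[326, 36], [316, 36], [312, 250], [319, 250]]
blue 791.5 [[372, 278], [364, 264], [281, 280]]
green 1803.5 [[225, 30], [224, 196], [235, 202], [234, 31]]
```

View pics/pegz.png

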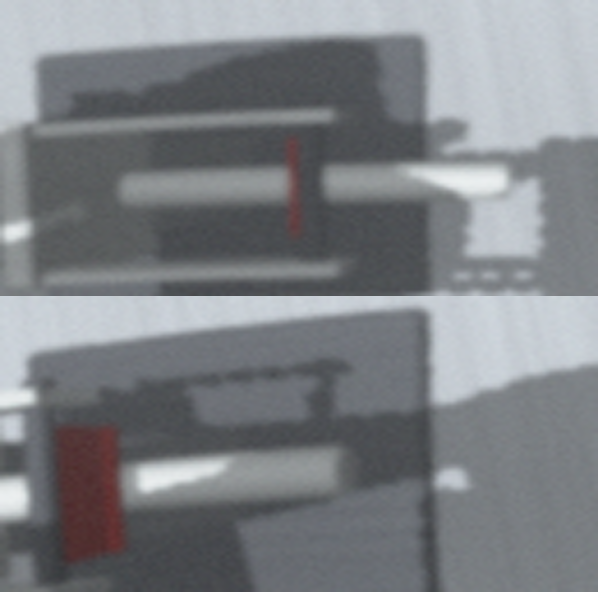

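The peg tip is at w3 (290.4,123.6) and w4 (185.2,117.0), and the peg root is at w3 (205.7,126.4). The flap is shut.

```bash
python3 - <<'E'
from h import *
W=[pickle.load(open(f"w{i}.pkl","rb")) for i in(1,2,3,4)]
S=pickle.load(open("scene0.pkl","rb"))
print("tip wrist",tri([wray(W[2],(290.4,123.6)),wray(W[3],(185.2,117))]))
print("tip all",tri([wray(W[2],(290.4,123.6)),wray(W[3],(185.2,117)),ray(S,(416.2,166))]))
for n,z,p in[("root",.175,(205.7,126.4)),("tip",.175,(290.4,123.6))]: print(n,onz(wray(W[2],p),z))
for n,d,pp in [("w3 base",W[2],[(38,58),(424,38)]),]:
    print(n,[onz(wray(d,(180+u/4.6,75+v/3.7)),.01).round(4) for u,v in pp])
print("w4 base",[onz(wray(W[3],(110+u/4.6,70+(v-296)/3.7)),.01).round(4) for u,v in[(30,355),(428,312)]])
for n,a,b in[("far",(320,57),(321,36)),("near",(316.5,210),(315.5,250)),("gr far",(254.5,52),(229.5,30.5))]: print("board",n,tri([wray(W[0],a),wray(W[1],b)]))
print(W[2]["pos"],W[3]["pos"])
E
```

```text
tip wrist (array([0.70137737, 0.23970895, 0.16950139]), [np.float64(0.0), np.float64(0.0)])
tip all (array([0.70097799, 0.2396971 , 0.16830897]), [np.float64(0.3), np.float64(0.1), np.float64(0.2)])
root [0.60377713 0.25701281 0.175     ]
tip [0.70189812 0.23987941 0.175     ]
w3 base [array([0.5222, 0.3295, 0.01  ]), array([0.6681, 0.3038, 0.01  ])]
w4 base [array([0.5231, 0.3295, 0.01  ]), array([0.6694, 0.3033, 0.01  ])]
board far (array([ 0.59341402, -0.19576073,  0.14134901]), [np.float64(0.1), np.float64(0.1)])
board near (array([ 0.4294325 , -0.18844319,  0.13714168]), [np.float64(0.2), np.float64(0.2)])
board gr far (array([ 0.60358748, -0.12812375,  0.13657029]), [np.float64(0.3), np.float64(0.3)])
[0.72002659 0.16852728 0.36028338] [0.80019161 0.14085433 0.26321032]
```

```bash
cat >> h.py <<'E'
A=-.174; dv=np.array([np.cos(A),np.sin(A),0]); wv=np.array([-dv[1],dv[0],0]) # dv: peg outward, wv: sideways
tip=np.array([.7012,.2397,0])
E
python3 - <<'E'
from h import *
from rig import r
p=tip-.014*dv
r.set_gripper(0)
r.reach(p+[0,0,.235],rv(A)); 
hit=r.line_to(p+[0,0,.185],speed=.08,f_stop=3)
if not hit: hit=r.line_to(p+[0,0,.150],speed=.015,f_stop=2)
o=r.observe();print(hit,o["ee_pos"],o["contact_force"],o["clock"])
r.line_to(p+[0,0,.25],speed=.15); r.set_gripper(.6)
print(r.observe()["clock"])
E
```

```text
True [0.68742499 0.24212793 0.17584705] [-0.24240978 -0.24312545  4.56544924] 11.1833
12.9167
```

```bash
python3 - <<'E'
from h import *
from rig import r
W=pickle.load(open("w1.pkl","rb"))
print("decoy",[onz(wray(W,p),.1).round(3) for p in[(281,276),(288,248),(358,235),(367,258)]])
h=-.03; g=np.array([.512,-.192,0])-.066*np.array([np.cos(h),np.sin(h),0])
r.reach(g+[0,0,.22],rv(h)); r.set_gripper(.5)
hit=r.line_to(g+[0,0,.102],speed=.12,f_stop=6); o=r.observe(); print(hit,o["ee_pos"],o["clock"])
if not hit:
    r.set_gripper(0); o=r.observe(); print("grip",o["width"],o["grip_force"],o["contact_force"],o["ee_pos"])
    if o["width"]>.05:
        r.line_to(g+[0,0,.18],speed=.06); r.line_to(g+[0,0,.25],speed=.15); r.hold(.2)
        d=snap(r,"w5")
        for n in("scene","side"):
            q=r.get_image(n);pickle.dump(q,open(n+"2.pkl","wb"));cv2.imwrite(f"pics/{n}2.png",q["frame"][:,:,::-1])
            for c in cons(mask(q,"blue"),400)[:3]: print(n,cv2.approxPolyDP(c,3,True)[:,0].tolist())
        for c in cons(mask(d,"blue"),400)[:3]: print("w5",cv2.approxPolyDP(c,3,True)[:,0].tolist())
        o=r.observe();print(o["width"],o["grip_force"],o["contact_force"],o["moment"],o["ee_pos"],o["clock"])
        a=cv2.resize(cv2.imread("pics/scene2.png")[140:320,170:370],(400,360));b=cv2.resize(cv2.imread("pics/side2.png")[100:280,300:500],(400,360))
        cv2.imwrite("pics/lift.png",np.hstack([a,b]))
E
```

```text
decoy [array([ 0.324, -0.138,  0.1  ]), array([ 0.366, -0.15 ,  0.1  ]), array([ 0.382, -0.24 ,  0.1  ]), array([ 0.349, -0.253,  0.1  ])]
False [ 0.4464645  -0.19031115  0.10250021] 16.35
grip 0.11166283251963799 29.971245888154954 [-0.54101247  0.14202386  0.42026185] [ 0.44605507 -0.19008826  0.10208857]
scene [[231, 199], [233, 213], [224, 213], [229, 236], [290, 268], [289, 228]]
scene [[193, 315], [201, 337], [253, 345], [249, 323]]
scene [[212, 222], [186, 257], [194, 280], [218, 246]]
side [[572, 40], [551, 71], [541, 97], [575, 109], [585, 92], [591, 90], [611, 51]]
side [[356, 125], [355, 161], [407, 187], [410, 181], [419, 182], [424, 160], [415, 159], [414, 150], [403, 164], [376, 150], [379, 134]]
side [[639, 0], [579, 12], [632, 27], [639, 14]]
w5 [[308, 0], [307, 280], [327, 282], [330, 0]]
w5 [[413, 79], [439, 160], [470, 174], [438, 71]]
w5 [[595, 239], [585, 270], [599, 286], [611, 247]]
0.11274421960232697 29.958753688260913 [-0.65971958  0.51313581 -1.92035188] [0.0551201  0.23787446 0.06432919] [ 0.44573307 -0.18982627  0.24929454] 19.4417
```

View pics/lift.png

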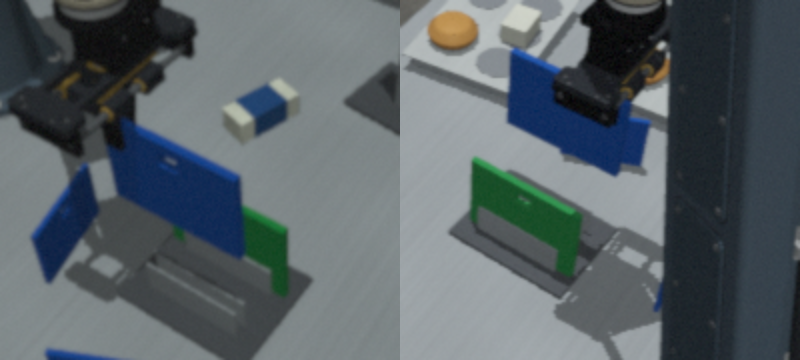

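The board is held upright and clear of the rack. Its eye is at scene (255.5,220) and the far top corner is at scene (290,228) and side (356,125). The bystanders have not moved.

```bash
python3 - <<'E'
from h import *
S=pickle.load(open("scene2.pkl","rb"));D=pickle.load(open("side2.pkl","rb"))
print("top",tri([ray(S,(290.5,228)),ray(D,(356,125))]));print("bot",tri([ray(S,(290.5,268)),ray(D,(355,161))]))
f=S["frame"][212:228,245:268].astype(int); print("eye mask"); m=(f[...,0]>90)&(f[...,2]>90); ys,xs=np.nonzero(m); print(len(xs),xs.mean()+245,ys.mean()+212)
e=(xs.mean()+245,ys.mean()+212)
h=-.03;u=np.array([np.cos(h),np.sin(h),0]);n=np.array([-u[1],u[0],0])
tcp=np.array([.4457,-.1898,.2493])
c,v=ray(S,e)
for off in(0,-.005):
    X=c+v*(n@(tcp+off*n-c))/(n@v); print("eye",X,(X-tcp)@u,X[2]-tcp[2])
E
```

```text
top (array([ 0.59624413, -0.19226015,  0.27927692]), [np.float64(1.6), np.float64(1.6)])
bot (array([ 0.59233374, -0.19392325,  0.1524377 ]), [np.float64(0.4), np.float64(0.4)])
eye mask
20 264.5 213.0
eye [ 0.53867013 -0.19258994  0.29030188] 0.0930119825748926 0.041001884720183485
eye [ 0.54308363 -0.19772464  0.29721961] 0.09757751175833457 0.047919608192560886
```

```bash
cat >> h.py <<'E'
def tcp_for(s,z): # s: eye centre distance outward from plate, z eye height
    return tip+(s-.1)*dv-.066*wv+[0,0,z-.006]
YW=A+np.pi/2
E
python3 - <<'E'
from h import *
from rig import r
S=pickle.load(open("scene2.pkl","rb"));c,v=ray(S,(255.5,220));n=np.array([.03,1,0]);tcp=np.array([.4457,-.1898-.005,.2493])
X=c+v*(n@(tcp-c))/(n@v);print("eye off",X-tcp)
r.line_to((.62,-.13,.31),speed=.3)
p=tcp_for(.175,.31); r.reach(p,rv(YW))
r.line_to(tcp_for(.15,.30),speed=.2)
r.line_to(tcp_for(.15,.1698),speed=.12); r.hold(.3)
o=r.observe();print(o["clock"],o["ee_pos"],tcp_for(.15,.1698),o["ee_rot"],rv(YW),o["contact_force"])
snap(r,"w6")
for n in("scene","side"):
    q=r.get_image(n);pickle.dump(q,open(n+"3.pkl","wb"));cv2.imwrite(f"pics/{n}3.png",q["frame"][:,:,::-1])
E
python3 - <<'E'
import cv2,numpy as np
a=cv2.resize(cv2.imread("pics/scene3.png")[90:210,340:473],(399,360));b=cv2.resize(cv2.imread("pics/side3.png")[190:310,160:293],(399,360))
c=cv2.imread("pics/w6.png")[0:200,100:420]
c=cv2.resize(c,(384,240)); c=cv2.copyMakeBorder(c,0,0,0,798-384,cv2.BORDER_CONSTANT)
cv2.imwrite("pics/thr.png",np.vstack([np.hstack([a,b]),c]))
E
```

```text
eye off [ 0.07118912 -0.00213567  0.01317457]
23.2833 [0.7392437  0.16606912 0.1644516 ] [0.73901887 0.16604042 0.1638    ] [2.40562691e+00 2.01961444e+00 1.27099861e-03] [2.40606142e+00 2.02001803e+00 1.23690431e-16] [ 0.13706269 -0.02285757 -2.32652587]
```

View pics/thr.png

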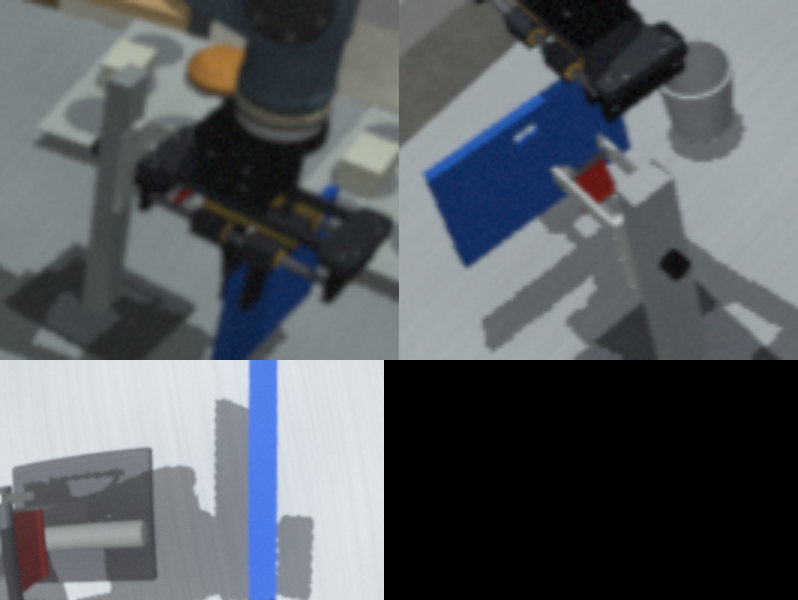

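The side view shows the eye at about (202,235) with nothing touching. I'll check it against the board's midplane, since the visible blob centres there.

```bash
python3 - <<'E'
from h import *
S=pickle.load(open("scene2.pkl","rb"));D=pickle.load(open("side3.pkl","rb"))
def blob(d,x,y,k=9):
    f=d["frame"][y-k:y+k+1,x-k:x+k+1].astype(float); w=np.clip(f[...,0]-60,0,None); w[w<.35*w.max()]=0
    n,l,st,ce=cv2.connectedComponentsWithStats((w>0).astype(np.uint8)); print([(s[4],(c+[x-k,y-k]).round(1)) for s,c in zip(st,ce)][1:])
    i=1+np.argmin([np.hypot(*(c-k)) for c in ce[1:]]);m=(l==i)*w; yy,xx=np.mgrid[:2*k+1,:2*k+1]; return ((m*xx).sum()/m.sum()+x-k,(m*yy).sum()/m.sum()+y-k)
for d,p,tcp,u in((S,(255,220),np.array([.4457,-.1898,.2493]),np.array([np.cos(.03),-np.sin(.03),0])),(D,(202,235),np.array([.7392,.1661,.1645]),wv)):
    e=blob(d,*p); c,v=ray(d,e); n=np.array([-u[1],u[0],0]); X=c+v*(n@(tcp-c))/(n@v); print(e,X,(X-tcp)@u,X[2]-tcp[2])
E
```

```text
[(np.int32(20), array([261.5, 212. ]))]
(np.float64(261.7899628252788), np.float64(211.87267657992564)) [ 0.53199766 -0.19238971  0.28974294] 0.08633650810581094 0.04044293612638325
[(np.int32(15), array([194.7, 227.1])), (np.int32(10), array([201.3, 233.8]))]
(np.float64(201.40630472854642), np.float64(233.71803852889667)) [0.75060287 0.23097105 0.17260299] 0.06586560833758688 0.008102986126340056
```

```bash
python3 - <<'E'
from h import *
from rig import r
def st(t):
    o=r.observe(); e=o["ee_pos"]+.066*wv+[0,0,.006]; print(t,round(o["clock"],2),"s",((e-tip)@dv+.1).round(4),"lat",((e-tip)@wv).round(4),"z",e[2].round(4),"F",o["contact_force"].round(2),"M",o["moment"].round(2))
z=.1692
r.line_to(tcp_for(.15,z),speed=.05); r.hold(.2); st("pre")
for s in(.11,.095,.08,.068):
    hit=r.line_to(tcp_for(s,z),speed=.04,f_stop=4); st(f"{s} {hit}")
    if hit: break
snap(r,"w7")
E
```

```text
pre 23.88 s 0.15 lat -0.0 z 0.1692 F [ 0.23  0.35 -1.95] M [-0.21 -0.05 -0.01]
0.11 False 25.03 s 0.1104 lat -0.0 z 0.1692 F [-0.11  0.48 -2.92] M [-0.17 -0.02 -0.05]
0.095 False 25.56 s 0.0949 lat 0.0001 z 0.1694 F [ 0.46  0.28 -1.58] M [-0.15 -0.06 -0.02]
0.08 False 26.08 s 0.0799 lat 0.0001 z 0.1694 F [ 0.9  -0.05 -2.36] M [-0.16 -0.09 -0.02]
0.068 False 26.53 s 0.0678 lat 0.0001 z 0.1693 F [ 0.11  0.48 -3.17] M [-0.17 -0.02 -0.04]
```

The eye went onto the peg without contact. I'll keep pushing under the flap.

```bash
python3 - <<'E'
from h import *
from rig import r
def st(t):
    o=r.observe(); e=o["ee_pos"]+.066*wv+[0,0,.006]; print(t,round(o["clock"],2),"s",((e-tip)@dv+.1).round(4),"lat",((e-tip)@wv).round(4),"z",e[2].round(4),"F",o["contact_force"].round(2),"M",o["moment"].round(2))
z=.1688
for s in(.055,.045,.035,.025,.018,.012):
    hit=r.line_to(tcp_for(s,z),speed=.03,f_stop=9); st(f"{s} {hit}")
    if hit: break
r.hold(.4);st("end");snap(r,"w8")
q=r.get_image("side");pickle.dump(q,open("side4.pkl","wb"))
a=cv2.resize(q["frame"][190:310,160:293,::-1],(399,360)); b=cv2.resize(cv2.imread("pics/w8.png")[0:200,180:400],(396,360))
cv2.imwrite("pics/in.png",np.hstack([a,b]))
E
```

```text
0.055 False 27.17 s 0.0549 lat -0.0 z 0.1688 F [-0.27  0.99 -1.81] M [-0.21 -0.1  -0.01]
0.045 False 27.65 s 0.0446 lat -0.0 z 0.1687 F [-0.37 -0.15 -3.86] M [-0.27 -0.05  0.01]
0.035 False 28.13 s 0.0339 lat -0.0001 z 0.1684 F [-1.06 -0.61 -4.38] M [-0.22  0.07  0.06]
0.025 False 28.62 s 0.025 lat 0.0001 z 0.1691 F [ 0.04  0.09 -2.52] M [-0.16 -0.05  0.  ]
0.018 False 29.0 s 0.0178 lat 0.0 z 0.1689 F [ 0.31  0.2  -2.08] M [-0.14 -0.08  0.  ]
0.012 False 29.35 s 0.0117 lat 0.0 z 0.1688 F [-0.75  0.28 -2.8 ] M [-0.17 -0.01  0.03]
end 29.75 s 0.0121 lat -0.0 z 0.1688 F [-0.25  0.32 -2.19] M [-0.15 -0.02 -0.02]
```

View pics/in.png

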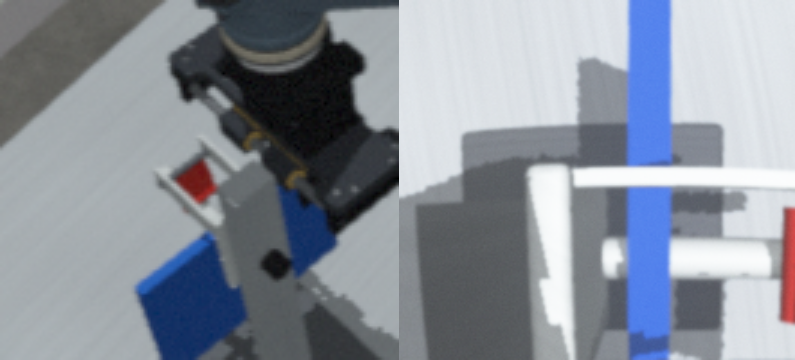

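The flap has fallen shut on the outer side, visible in the side view at (226,250), and the board sits between it and the plate. Now I'll lower it softly.

```bash
python3 - <<'E'
from h import *
from rig import r
def st(t):
    o=r.observe(); e=o["ee_pos"]+.066*wv+[0,0,.006]; print(t,round(o["clock"],2),"s",((e-tip)@dv+.1).round(4),"z",e[2].round(4),"F",o["contact_force"].round(2),"M",o["moment"].round(2),"w",o["width"].round(3))
s=.014; r.line_to(tcp_for(s,.1688),speed=.02); r.hold(.2); st("pre")
hit=r.line_to(tcp_for(s,.158),speed=.008,f_stop=2.5); st(f"down {hit}")
r.hold(.3); st("held")
E
```

```text
Traceback (most recent call last):
AttributeError: 'float' object has no attribute 'round'
```

```bash
python3 - <<'E'
from h import *
from rig import r
def st(t):
    o=r.observe(); e=o["ee_pos"]+.066*wv+[0,0,.006]; print(t,round(o["clock"],2),"s",((e-tip)@dv+.1).round(4),"z",e[2].round(4),"F",o["contact_force"].round(2),"M",o["moment"].round(2),"w",round(o["width"],3))
s=.014; st("pre")
hit=r.line_to(tcp_for(s,.158),speed=.008,f_stop=2.5); st(f"down {hit}")
r.hold(.3); st("held")
E
```

```text
pre 30.3 s 0.014 z 0.1688 F [ 0.79 -0.63 -2.08] M [-0.16 -0.03  0.02] w 0.111
down True 30.84 s 0.014 z 0.1666 F [-0.09 -0.1   4.12] M [ 0.17 -0.12 -0.01] w 0.113
held 31.14 s 0.014 z 0.1664 F [-0.41  0.41  5.47] M [ 0.28 -0.26 -0.09] w 0.116
```

The peg now carries the board with a few newtons of excess. I'll ease off to about zero, then release gradually.

```bash
python3 - <<'E'
from h import *
from rig import r
def st(t):
    o=r.observe(); e=o["ee_pos"]+.066*wv+[0,0,.006]; print(t,round(o["clock"],2),"s",((e-tip)@dv+.1).round(4),"z",e[2].round(4),"F",o["contact_force"].round(2),"M",o["moment"].round(2),"w",round(o["width"],3))
    return o["contact_force"][2]
for i in range(8):
    p=r.observe()["ee_pos"]
    if st("ease")<.8: break
    p[2]+=.0004; r.line_to(p,speed=.004); r.hold(.15)
for w in(.13,.16,.2,.3,.45): r.set_gripper(w); st(w)
r.hold(.3)
p=r.observe()["ee_pos"]
hit=r.line_to(p+[0,0,.05],speed=.04,f_stop=5); st(f"up {hit}"); snap(r,"w9")
q=r.get_image("side"); a=cv2.resize(q["frame"][190:310,160:293,::-1],(399,360)); b=cv2.resize(cv2.imread("pics/w9.png")[0:200,180:400],(396,360))
cv2.imwrite("pics/rel.png",np.hstack([a,b]))
E
```

```text
ease 31.14 s 0.014 z 0.1664 F [-0.41  0.41  5.47] M [ 0.28 -0.26 -0.09] w 0.116
ease 31.93 s 0.014 z 0.1667 F [-0.23 -0.89  4.05] M [ 0.22 -0.19  0.02] w 0.109
ease 32.33 s 0.0139 z 0.1669 F [0.54 0.98 1.6 ] M [ 0.08 -0.2  -0.07] w 0.114
ease 32.73 s 0.0138 z 0.1671 F [2.04 0.87 0.51] M [ 0.04 -0.3  -0.09] w 0.11
0.13 33.0 s 0.0132 z 0.167 F [ 0.1  -0.8   0.02] M [-0.04 -0.12  0.03] w 0.128
0.16 33.34 s 0.0138 z 0.1673 F [-0.31 -0.31  0.67] M [-0.01 -0.14 -0.  ] w 0.162
0.2 33.72 s 0.0139 z 0.1673 F [0.51 0.47 0.3 ] M [-0.01 -0.12  0.01] w 0.2
0.3 34.22 s 0.0139 z 0.1673 F [ 0.29  0.19 -0.17] M [ 0.02 -0.11  0.03] w 0.3
0.45 34.79 s 0.0139 z 0.1673 F [-0.24 -0.49  0.03] M [ 0.02 -0.1   0.01] w 0.45
up False 36.49 s 0.0137 z 0.2169 F [-0.31 -1.05  0.01] M [-0.01 -0.08  0.01] w 0.453
```

View pics/rel.png

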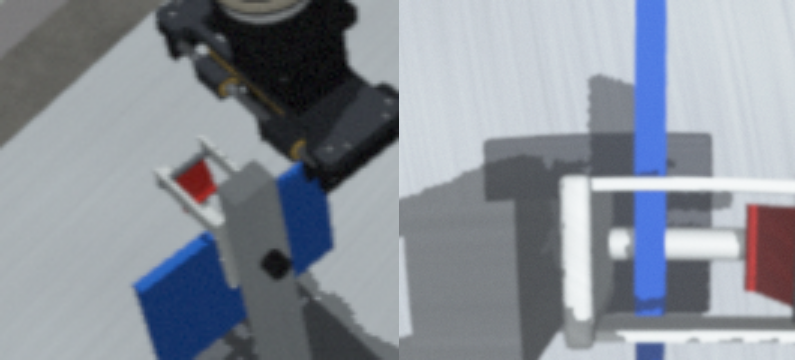

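The board hangs upright between the plate and the shut flap, and the gripper is clear above it. I'll back off a bit more and hand in.

```bash
python3 - <<'E'
from rig import r
p=r.observe()["ee_pos"]; r.line_to(p+[0,0,.06],speed=.1); r.hold(.8)
print(r.observe()["clock"],r.close_job())
E
```

```text
the job is handed in; nothing more can be done
38.1417 None
```

The blue board hangs by its eye on the peg, between the back plate and the shut flap, and I handed the job in at 38.1 s with the gripper clear; the interface returned no verdict.

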